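Shut the scanner lid and start the scan

ROBOT

A 7-joint arm with a two-finger parallel gripper is mounted at the origin on the work surface. World frame = base frame: x ahead of the robot, y to its left, z up, the work surface at z = 0. Lengths are in m, angles in rad, forces in N, time in s.
With the tool pointing down it reaches from about 0.425 to 0.925 m from the base axis. Payload 6.8 kg.
Tool frame: the origin (TCP) lies at the centre of the arm's flange, where the gripper is bolted on; the fingertips stand 173 mm ahead of it and the grasp point (between the pads) lies 155 mm ahead of it; z points along the fingers, y is the direction in which the jaws open and shut (so a half turn about z gives the same grasp; the last joint's range is limited). The gripper opens to 85 mm and grips with 20 to 120 N. Pads are 22 mm wide; open, the fingers measure 114 mm over their backs; the gripper's body (76 mm by 85 mm) begins 54 mm behind the grasp point. The pads swing forward as they close: fully open they stand 13 mm farther back than shut.
Start: joints at [-1.362, 0.477, 0.022, 1.555, -0.011, 1.109, -0.083], TCP at [0.21, 0.641, 0.405] pointing down, gripper open.
Joint ranges: [-2.96, 2.96], [-0.34, 2.1], [-1.41, 1.46], [0.24, 2.44], [-1.37, 4.51], [0.17, 1.92], [-2.96, 2.96]. Speed limits (rad/s): [2.39, 2.39, 3.14, 3.14, 3.14, 3.14, 3.14].

INTERFACE

Orientations are given as [roll, pitch, yaw] about the fixed x, y, z axes, in that order (R = Rz(yaw) Ry(pitch) Rx(roll)).
In Python, from plant import telemetry, cams, job, models gives the robot as it stands. The module is installed in compiled form; this text tells all that it offers.
- The arm moves only by the tool servo_tool, never from a script. Its argument "steps" is a list of rows, each an object with "linear": the shift along the world's x, y, z in cm, a list of three; "twist": the turn, a rotation vector about the world's x, y, z in degrees, a list of three; "gripper": the finger opening in cm, from 0 to 8.54. A call has 1 to 12 rows; each row is the pose to reach, as a shift and turn from the pose commanded when the call began; what a row does not reach only later rows make up. A row lasts 1/12 s, in which the tool goes at most 41.7 mm and 7.16 degrees, less where a joint would pass 70% of its speed; a pose out of reach is approached as far as the arm can. A call with a gripper value outside its range is refused whole. The fingers move at their own pace and stop on an object; "grip_force" is the grip in N (left out, the last holds). Time passes only in rows, so rows that repeat a pose let the fingers close. It gives the time, the measured TCP pose, the force and the opening at its end, in the units of the state.
- telemetry.observe(): the state, without advancing time (a new reading comes with each control period).
- cams.get_image(name): name is "scene" or "side" or "wrist"; returns a dict with "pixels" (400x640x3 uint8, blue, green, red), "mtx" (3x3 intrinsics, pixels), "k1" (the pictures are not rectified: a ray, as slopes to the right and down, at radius r is drawn at 1 + k1 r^2 times it, then the intrinsics apply), "pose" (4x4, takes a point from camera to world coordinates). Camera axes: x right, y down, z forward; pixel columns grow to the right and rows downward; lengths in m; the calibration is good to about 2 mm. A picture is of the moment at which its call begins. There is no depth.
- job.hand_in(): hands the job in, once; it reports no verdict.
Trained networks look in the newest picture that a camera, given by its name, has taken for a name from the list of things; names that differ only in an ending like _2 or _b are one class to them, and where a whole thing is asked for, a point or a joint stands for the part that bears it (a point fixed in the world has none). Each returns a list of dicts, best first, with "p" (0 to 1); they miss things now and then, are a little off and sometimes report something else, mostly with a low value. They report only what shows in the picture. A call takes as long as a camera call.
- models.boxes_of(name, camera): "uv" ([column, row] in pixels, amid what is visible of it).
- models.regions_of(name, camera): "pixels" (400x640 bool, what is visible of it) and "uv" ([column, row] in pixels, amid what is visible of it).
The state is a dict: "t": time; "joint_positions": joint angles; "joint_vel": joint speeds; "effort": joint torques, N m; "ee_pos": TCP position; "ee_rot": TCP orientation; "force": force on the tool from outside, world axes, zero at the start; "wrist_torque": the same for the moment, N m; "gripper_width": opening from 0.0 (shut) to 1.0 (fully open).
Only numpy, scipy, OpenCV 4.12 (cv2) and the standard library are available. Lean on these libraries where they do the work, as an engineer would, in place of code of your own. Each camera call takes 0.05 s, during which the arm holds its last target.

TASK

A form lies on the glass of the desk scanner and its lid has been left propped open: with the fingertips, gently push the lid down by its outside until it is fully shut, then press the large round start button at the right-hand end of the front panel all the way in, and let it spring back. Grip or lift nothing, and do not swing the lid further open or slam it. Keep the fingers off the glass and the inside of the lid, and leave the small buttons and everything else on the desk alone.

Things in the scene. Friction and masses are not known exactly. Their poses are not given: they have to be found in the camera images.
- scanner: flatbed scanner, charcoal plastic, 345 (its x) by 430 (its y) by 64 mm high with the lid shut; it does not move. Origin: centre of its underside, on the desk; x points from the control panel towards the hinge (away from the robot when not turned), y to the left. The control panel is the strip along the front, x -172 to -120 mm, its top 60 mm above the desk, and carries the buttons; behind it the lid covers x -118 to +165 mm.
- lid (a joint): the scanner's lid, a flat plate 282 mm from hinge to front edge, 428 mm wide, 18 mm thick; 0 = shut (lying flat, its outer face 64 mm above the desk), growing as its front edge rises (rad). It starts propped open at 0.85 to 1.1 rad. The hinge is stiff: the lid stays at whatever angle it is left and never falls, so it must be pushed all the way; that takes up to about 5 N near its front edge, less when pushed squarely to its face.
- lid_edge (a point): middle of the lid's front (free) edge, on its outer face. In the lid's own frame (origin on the hinge line, x-axis along the lid away from the front edge, z-axis square out of the outer face) it lies at x -282, z +14 mm; the lid's frame turns with it about the hinge and equals the scanner's when shut.
- lid_hinge (a point): middle of the hinge line, which runs along the scanner's y at x +165 mm, 50 mm above the desk
- lid_inside (a point): centre of the inside (underside) of the lid, on the white document backing, 220 x 300 mm, that faces the glass; the inside of the lid is not to be touched
- glass (a point): dark scanning glass, 223 x 305 mm, in the bed under the lid, with a small white form lying on it (fixed); not to be touched. The point is the centre of its upper face, 43 mm above the desk.
- start_button (a joint): the start button: the largest button and the only round one, diameter 26 mm, light grey, standing 6 mm above the panel at its right-hand end; 0 = out, 0.004 = fully in (m). Spring loaded: 1.6 N to start, about 5 N fully in; springs back when let go.
- start_button_top (a point): centre of the start button's top face (66 mm above the desk when out); scanner frame x -146, y -170 mm
- small_button1 (a joint): one of three small oblong buttons (9 x 18 mm, light grey, 4 mm above the panel) at scanner frame x -146, y -95 mm; 0 = out, 0.004 = in (m); to be left alone
- small_button2 (a joint): one of three small oblong buttons (9 x 18 mm, light grey, 4 mm above the panel) at scanner frame x -146, y -65 mm; 0 = out, 0.004 = in (m); to be left alone
- small_button3 (a joint): one of three small oblong buttons (9 x 18 mm, light grey, 4 mm above the panel) at scanner frame x -146, y -35 mm; 0 = out, 0.004 = in (m); to be left alone
- pen_cup: dark metal pen cup, 76 mm across, 95 mm high, with three pens sticking up to 140 mm; stands loose on the desk, to be left alone. Origin: centre of its underside.
- medicine_bottle: amber medicine jar with white cap, 58 mm across, 95 mm high; stands loose on the desk, to be left alone. Origin: centre of its underside.
- mug: white mug, 78 mm across, 88 mm high, handle on its y side; stands loose on the desk, to be left alone. Origin: centre of its underside.
- stapler: black and steel stapler, 36 x 145 mm (long along its y), 46 mm high; stands loose on the desk, to be left alone. Origin: centre of its underside.
- stamp: self-inking stamp, 28 x 50 mm, 74 mm high with its knob; stands loose on the desk, to be left alone. Origin: centre of its underside.
- phone: black mobile phone lying flat, 150 (its x) x 74 x 9 mm; stands loose on the desk, to be left alone. Origin: centre of its underside.
- tape_dispenser: black tape dispenser, 145 (its x) x 62 mm, 76 mm high; stands loose on the desk, to be left alone. Origin: centre of its underside.

How it is judged:
On the way, in this order (a step that is already met when the one before it is completed fails the run):
1. the lid is pushed fully shut (value of joint lid below 0.02 rad and value of joint start_button below 0.001 m), for 0.2 s.
2. with the lid shut, the start button is pressed all the way in (value of joint start_button above 0.0032 m and value of joint lid below 0.02 rad), for 0.05 s.
At the end, for the whole second after the job is handed in: The lid is fully shut (within 0.02 rad, about 5 mm at its front edge) and at rest, the start button has been pressed in by more than 3.2 of its 4 mm while the lid was shut and has sprung back out (within 0.8 mm), the small buttons are out, and every loose thing is within 20 mm of where it stood (value of joint lid below 0.02 rad and velocity of joint lid below 0.05 rad/s and value of joint each of start_button, small_button1, small_button2, small_button3 below 0.0008 m and distance of each of pen_cup, medicine_bottle, mug, stapler, stamp, phone, tape_dispenser from where it was at the start of the episode below 0.02 m); the robot touches nothing.
It fails at once if the lid is lifted further open (value of joint lid above 1.18 rad or (value of joint lid above 1 rad and distance of lid_edge from where it was at the start of the episode above 0.036 m) or (value of joint lid above 0.92 rad and distance of lid_edge from where it was at the start of the episode above 0.06 m)).
It fails at once if the lid is slammed (faster than 2 rad/s) (velocity of joint lid below -2 rad/s).
It fails at once if the fingers touch the inside of the lid or the glass, as when gripping the lid or reaching under it (contact force between the fingers and lid_c0 above 0.3 N or contact force between the fingers and scanner_c0 above 0.3 N).
It fails at once if a small button is pressed, or the start button before the lid is shut (value of joint any of small_button1, small_button2, small_button3 above 0.002 m or (value of joint start_button above 0.002 m and value of joint lid above 0.04 rad)).
It fails at once if a loose thing on the desk is pushed away, lifted or knocked over (distance of any of pen_cup, medicine_bottle, mug, stapler, stamp, phone, tape_dispenser from where it was at the start of the episode above 0.03 m or angle between any of pen_cup, medicine_bottle, mug, stapler, stamp, phone, tape_dispenser's own z axis and vertical above 0.3 rad).
It also fails if it takes over 42 s, if anything falls off the work surface, if the arm or the gripper's body presses on something with over 40 N, if the wrist force passes 120 N, or if a joint passes its speed limit or range.

## Working session

There is one attempt and no reset: what is moved stays moved. The work goes in short steps, Python scripts to look and compute and a tool call to move; the robot and the scene stay as the last step left them, time stands still between calls to the robot, and variables do not carry over. Pictures are saved under pics/ and viewed, and the job is handed in when it is done.

Besides the shell and the picture viewer there is one more tool, called after "Call:" as name(argument=value, ...), one argument or row to a line, values as JSON. servo_tool: Moves the arm, as the interface text tells. Its arguments: {"type":"object","properties":{"steps":{"type":"array"},"grip_force":{"type":"number"}},"required":["steps"]}

```bash
mkdir -p pics
python3 - <<'E'
from plant import telemetry, cams
import cv2,numpy as np
s=telemetry.observe();print({k:np.round(v,3) for k,v in s.items()})
for n in("scene","side","wrist"):
    d=cams.get_image(n);cv2.imwrite(f"pics/{n}0.png",d["pixels"]);print(n,d["mtx"].tolist(),d["k1"],np.round(d["pose"],4).tolist())
E
```

```text
{'t': np.float64(0.0), 'joint_positions': array([-1.362,  0.478,  0.022,  1.556, -0.012,  1.109, -0.083]), 'joint_vel': array([-0.   ,  0.001, -0.   , -0.001, -0.001, -0.   ,  0.   ]), 'effort': array([-0.0000e+00, -5.9644e+01,  1.6070e+00, -2.8120e+01,  1.2000e-02,
        9.0000e-03,  0.0000e+00]), 'ee_pos': array([0.21 , 0.641, 0.404]), 'ee_rot': array([-3.14 ,  0.   ,  2.825]), 'force': array([-0.748, -0.082,  0.051]), 'wrist_torque': array([-0.059, -0.021,  0.072]), 'gripper_width': np.float64(0.998)}
scene [[418.02956706582745, 0.0, 317.50524897681174], [0.0, 418.02956706582745, 198.00346597469442], [0.0, 0.0, 1.0]] -0.0059759715475105005 [[0.7949, -0.4816, 0.369, 0.1129], [-0.6064, -0.6121, 0.5075, -0.6139], [-0.0186, -0.6272, -0.7786, 1.0526], [0.0, 0.0, 0.0, 1.0]]
side [[475.4267851854538, 0.0, 329.6104844465093], [0.0, 475.4267851854538, 200.5662868935271], [0.0, 0.0, 1.0]] -0.09695277477633132 [[0.8978, -0.3277, 0.2941, 0.1912], [-0.4403, -0.6575, 0.6114, -0.7751], [-0.0069, -0.6785, -0.7346, 1.0569], [0.0, 0.0, 0.0, 1.0]]
wrist [[337.087764611889, 0.0, 316.77705060897785], [0.0, 337.087764611889, 199.41555863039306], [0.0, 0.0, 1.0]] -0.01561412274408062 [[0.3111, 0.9162, 0.2524, 0.1465], [0.9504, -0.2993, -0.0849, 0.6618], [-0.0022, 0.2663, -0.9639, 0.3737], [0.0, 0.0, 0.0, 1.0]]
```

View pics/scene0.png

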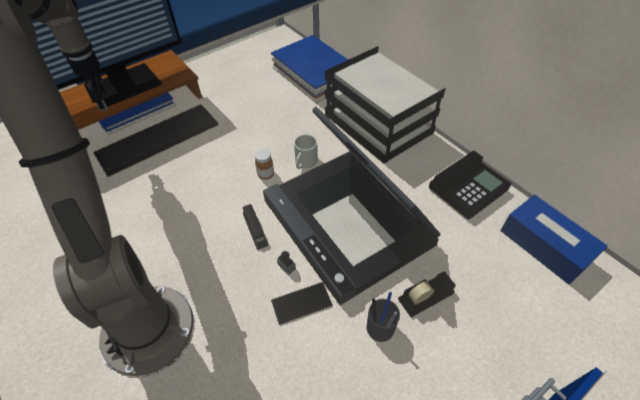

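View pics/side0.png

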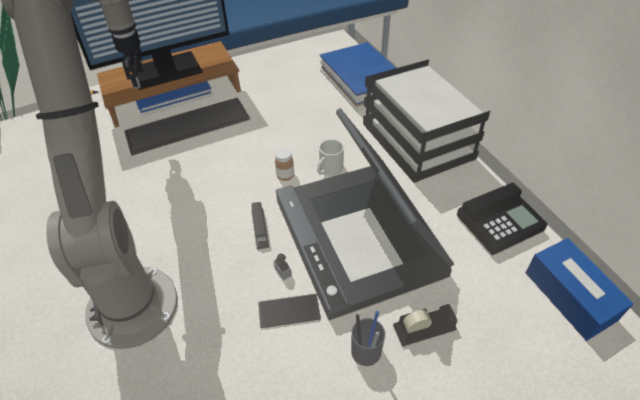

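View pics/wrist0.png

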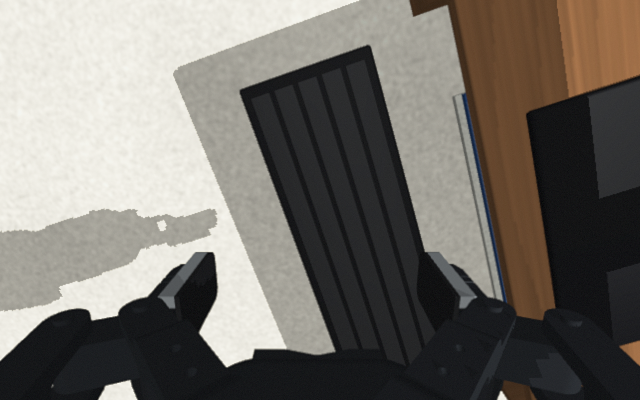

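The scene view shows the scanner, with its panel running from about (268,188) to (340,290), the start button at (339,278) and the lid's top edge from (316,110) to (437,237). I'll zoom in to pick points.

Run:
```python
import cv2
a=cv2.imread("pics/scene0.png")[95:310,250:450];b=cv2.imread("pics/side0.png")[95:320,265:465]
cv2.imwrite("pics/zs.png",cv2.resize(a,None,fx=2.79,fy=2.79,interpolation=cv2.INTER_CUBIC)+30)
cv2.imwrite("pics/zd.png",cv2.resize(b,None,fx=2.66,fy=2.66,interpolation=cv2.INTER_CUBIC)+30)
from plant import models
for c in("scene","side"):
  for n in("start_button","small_button1","lid","glass","lid_edge"):
    try: print(c,n,[(round(d["p"],2),[round(float(x),1) for x in d["uv"]]) for d in models.boxes_of(n,c)][:4])
    except Exception as e: print(c,n,e)
```

```text
scene start_button [(0.56, [382.1, 173.9]), (0.2, [426.4, 293.9])]
scene small_button1 []
scene lid []
scene glass [(0.98, [348.3, 220.9]), (0.26, [297.7, 301.9])]
scene lid_edge [(0.74, [379.3, 172.1])]
side start_button [(0.38, [258.0, 228.3])]
side small_button1 [(0.68, [361.2, 234.8])]
side lid [(0.85, [399.3, 193.4])]
side glass [(0.92, [360.0, 234.4]), (0.35, [399.9, 190.5])]
side lid_edge [(0.68, [395.6, 190.6])]
```

View pics/zs.png

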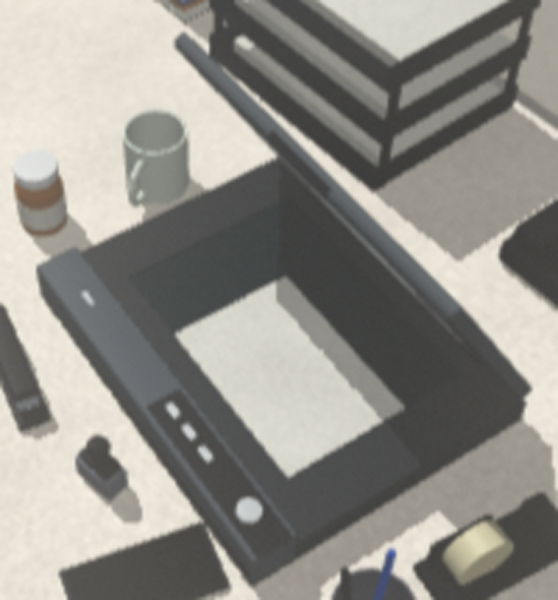

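View pics/zd.png

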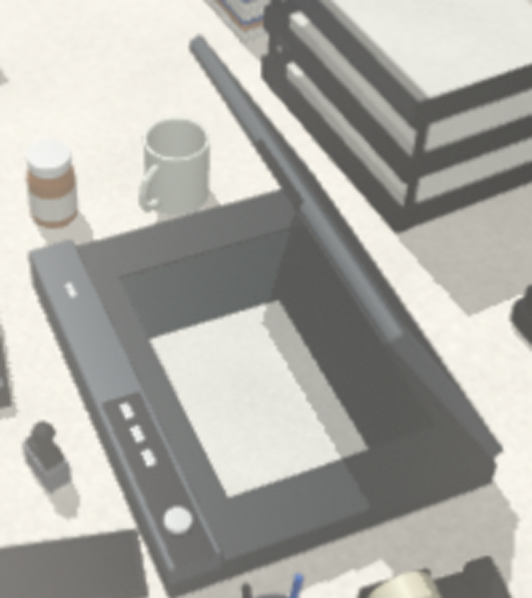

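```bash
cat > h.py <<'E'
import numpy as np,cv2
from scipy.optimize import least_squares
from scipy.spatial.transform import Rotation as Ro
CAM={"scene":([[418.02956706582745,0,317.50524897681174],[0,418.02956706582745,198.00346597469442],[0,0,1]],-0.00597597,[[0.7949,-0.4816,0.369,0.1129],[-0.6064,-0.6121,0.5075,-0.6139],[-0.0186,-0.6272,-0.7786,1.0526],[0,0,0,1]]),
"side":([[475.4267851854538,0,329.6104844465093],[0,475.4267851854538,200.5662868935271],[0,0,1]],-0.09695277,[[0.8978,-0.3277,0.2941,0.1912],[-0.4403,-0.6575,0.6114,-0.7751],[-0.0069,-0.6785,-0.7346,1.0569],[0,0,0,1]])}
def proj(c,P):
    K,k,T=CAM[c];T=np.array(T);p=(np.atleast_2d(P)-T[:3,3])@T[:3,:3];s=p[:,:2]/p[:,2:]
    s=s*(1+k*(s**2).sum(1,keepdims=True));K=np.array(K);return s*[K[0,0],K[1,1]]+[K[0,2],K[1,2]]
def lidpt(x,y,z,a): # lid frame->scanner
    c,s=np.cos(a),np.sin(a);return np.array([.165+x*c+z*s, y, .05-x*s+z*c])
def W(q,P): 
    c,s=np.cos(q[2]),np.sin(q[2]);P=np.atleast_2d(P);return np.c_[q[0]+c*P[:,0]-s*P[:,1],q[1]+s*P[:,0]+c*P[:,1],P[:,2]]
E
cat > fit.py <<'E'
from h import *
obs={"scene":(np.array([[249,510],[173,411],[189,431],[205,453],[40,270],[180,40],[460,314]])/2.79+[250,95]),
"side":(np.array([[178,520],[126,410],[137,433],[148,457],[32,255],[197,40],[398,336]])/2.66+[265,95])}
def pts(q): return np.array([[-.146,-.17,.066],[-.146,-.035,.064],[-.146,-.065,.064],[-.146,-.095,.064],[-.172,.215,.06],lidpt(-.282,.214,.007,q[3]),lidpt(-.282,-.214,.007,q[3])])
f=lambda q:np.concatenate([(proj(c,W(q,pts(q)))-obs[c]).ravel() for c in obs])
r=least_squares(f,[.65,0,0,.95],loss="soft_l1");print(np.round(r.x,4));print(np.round(f(r.x).reshape(2,-1,2),1).tolist())
q=r.x
for n,p in dict(button=[-.146,-.17,.066],edge=lidpt(-.282,0,.014,q[3]),edgeR=lidpt(-.282,-.214,.014,q[3]),hinge=[.165,0,.05]).items(): print(n,np.round(W(q,p),4))
E
python3 fit.py
```

```text
[ 0.6223 -0.0633 -0.0881  1.0243]
[[[-0.1, 0.0], [0.1, -0.5], [0.0, 0.0], [0.2, 0.0], [-1.7, -2.4], [-0.0, -2.3], [-0.6, 0.2]], [[-0.1, 0.3], [0.6, 0.5], [0.5, 0.6], [0.4, 0.6], [-1.2, -1.8], [-0.2, -1.3], [0.3, 2.0]]]
button [[ 0.4619 -0.2198  0.066 ]]
edge [[ 0.6526 -0.066   0.2982]]
edgeR [[ 0.6338 -0.2792  0.2982]]
hinge [[ 0.7867 -0.0778  0.05  ]]
```

```bash
cat >> h.py <<'E'
Q=np.array([.6223,-.0633,-.0881,1.0243])
def ray(c,uv,z):
    K,k,T=CAM[c];T=np.array(T);s=cv2.undistortPoints(np.array([[uv]],float),np.array(K,float),np.array([k,0,0,0,0]))[0,0]
    d=T[:3,:3]@[s[0],s[1],1];return T[:3,3]+d*(z-T[2,3])/d[2]
E
python3 - <<'E'
from h import *
print("tray foot",ray("scene",(387,157),0),ray("scene",(386,122),.15),ray("side",(415,178),0), ray("scene",(327,90),.15))
print("pre tip",W(Q,lidpt(-.25,0,.05,Q[3])+[.011,0,0]))
for a in [1.05,1.0,.9,.8,.7,.6,.5,.4,.3,.2,.1,.05,0]:
    print(a,np.round(100*W(Q,lidpt(-.25,0,.014,a)+[.011,0,0]),2))
E
```

```text
tray foot [0.91449165 0.06826858 0.        ] [0.90640322 0.08840394 0.15      ] [0.89952969 0.07123513 0.        ] [0.86133049 0.33993315 0.15      ]
pre tip [[ 0.7107489  -0.07111257  0.28957251]]
1.05 [[68.58 -6.89 27.38]]
1.0 [[67.48 -6.79 26.79]]
0.9 [[65.37 -6.61 25.45]]
0.8 [[63.41 -6.43 23.91]]
0.7 [[61.61 -6.28 22.18]]
0.6 [[60.   -6.13 20.27]]
0.5 [[58.58 -6.01 18.21]]
0.4 [[57.37 -5.9  16.02]]
0.3 [[56.38 -5.81 13.73]]
0.2 [[55.63 -5.75 11.34]]
0.1 [[55.12 -5.7   8.89]]
0.05 [[54.96 -5.69  7.65]]
0 [[54.86 -5.68  6.4 ]]
```

Call:
servo_tool(
  steps=[
    {"linear":[0,0,4],"twist":[0,0,0],"gripper":0},
    {"linear":[0,0,8],"twist":[0,0,0],"gripper":0},
    {"linear":[0,0,12],"twist":[0,0,0],"gripper":0},
    {"linear":[2,-3,14],"twist":[0,0,5],"gripper":0},
    {"linear":[4,-6,15],"twist":[0,0,10],"gripper":0},
    {"linear":[6,-9,15],"twist":[0,0,13],"gripper":0},
  ],
)

```text
t: 1.15
ee_pos: [0.2707, 0.5508, 0.5583]
ee_rot: [3.136, 0.002, 3.057]
force: [1.0, -0.1, -0.6]
gripper_width: 0.141
```

Call:
servo_tool(
  steps=[
    {"linear":[48,-62,0],"twist":[0,0,0],"gripper":0},
    {"linear":[48,-62,0],"twist":[0,0,0],"gripper":0},
    {"linear":[48,-62,0],"twist":[0,0,0],"gripper":0},
    {"linear":[48,-62,0],"twist":[0,0,0],"gripper":0},
    {"linear":[48,-62,0],"twist":[0,0,0],"gripper":0},
    {"linear":[48,-62,0],"twist":[0,0,0],"gripper":0},
    {"linear":[48,-62,0],"twist":[0,0,0],"gripper":0},
    {"linear":[48,-62,0],"twist":[0,0,0],"gripper":0},
    {"linear":[48,-62,0],"twist":[0,0,0],"gripper":0},
    {"linear":[48,-62,0],"twist":[0,0,0],"gripper":0},
    {"linear":[48,-62,0],"twist":[0,0,0],"gripper":0},
    {"linear":[48,-62,0],"twist":[0,0,0],"gripper":0},
  ],
)

```text
t: 2.15
ee_pos: [0.5771, 0.1542, 0.5551]
ee_rot: [3.141, 0.001, 3.052]
force: [0.7, 0.8, 1.0]
gripper_width: -0.001
```

Call:
servo_tool(
  steps=[
    {"linear":[17,-22,0],"twist":[0,0,0],"gripper":0},
    {"linear":[17,-22,0],"twist":[0,0,0],"gripper":0},
    {"linear":[17,-22,0],"twist":[0,0,0],"gripper":0},
    {"linear":[17,-22,0],"twist":[0,0,0],"gripper":0},
    {"linear":[17,-22,0],"twist":[0,0,0],"gripper":0},
    {"linear":[17,-22,0],"twist":[0,0,0],"gripper":0},
    {"linear":[17,-22,0],"twist":[0,0,0],"gripper":0},
    {"linear":[17,-22,0],"twist":[0,0,0],"gripper":0},
    {"linear":[17,-22,0],"twist":[0,0,0],"gripper":0},
  ],
)

```text
t: 2.9
ee_pos: [0.7469, -0.0662, 0.5537]
ee_rot: [-3.141, -0.001, 3.048]
force: [-0.1, -0.2, 0.4]
gripper_width: 0.002
```

Run:
```python
from plant import telemetry, cams
import cv2,numpy as np
from h import *
s=telemetry.observe();print({k:np.round(s[k],4) for k in("t","joint_positions","ee_pos","ee_rot","force")})
o=[]
for n in("scene","side"):
    im=cams.get_image(n)["pixels"].copy()
    t=s["ee_pos"]-[0,0,.173]
    u=proj(n,t)[0].astype(int);im=cv2.circle(im,tuple(map(int,u)),2,(0,0,255),-1)
    for y in(-.214,.214):
        e=proj(n,W(Q,lidpt(-.282,y,.014,Q[3])))[0]; h=proj(n,W(Q,lidpt(0,y,.014,Q[3])))[0]
        cv2.line(im,tuple(map(int,e)),tuple(map(int,h)),(0,255,0),1)
    o.append(cv2.resize(im[60:320,220:470],(400,416)))
cv2.imwrite("pics/a.png",np.hstack(o))
```

```text
{'t': np.float64(2.9), 'joint_positions': array([-0.2267,  0.5571,  0.4113,  1.1524, -0.213 ,  1.4737,  1.6266]), 'ee_pos': array([ 0.7469, -0.0662,  0.5537]), 'ee_rot': array([-3.1405e+00, -1.1000e-03,  3.0483e+00]), 'force': array([-0.0542, -0.1877,  0.3608])}
```

View pics/a.png

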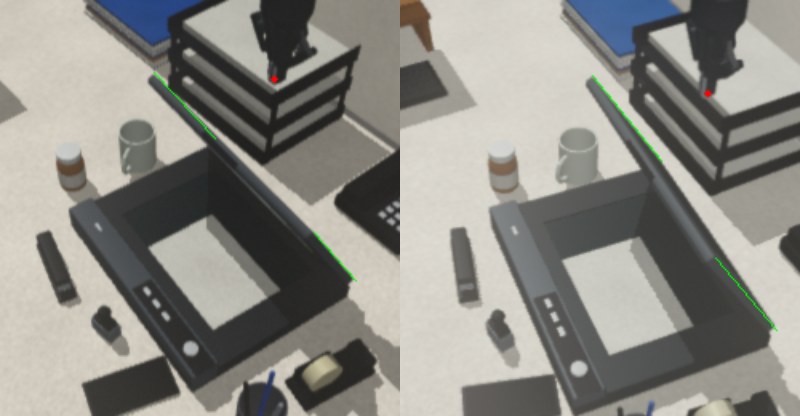

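The red dot, which is the computed tip, sits on the fingertips in both views, and the green lid lines match the lid. I'll descend behind the lid and approach it.

Call:
servo_tool(
  steps=[
    {"linear":[0,0,-3.5],"twist":[0,0,0],"gripper":0},
    {"linear":[-0.5,0,-7],"twist":[0,0,0],"gripper":0},
    {"linear":[-2.2,0,-10],"twist":[0,0,0],"gripper":0},
    {"linear":[-3.5,0,-10.5],"twist":[0,0,0],"gripper":0},
    {"linear":[-4.5,0,-10.7],"twist":[0,0,0],"gripper":0},
    {"linear":[-5.3,0,-11],"twist":[0,0,0],"gripper":0},
    {"linear":[-6.1,0,-11.1],"twist":[0,0,0],"gripper":0},
    {"linear":[-6.9,0,-11.2],"twist":[0,0,0],"gripper":0},
  ],
)

```text
t: 3.67
ee_pos: [0.6769, -0.0622, 0.4434]
ee_rot: [3.14, 0.002, 3.054]
force: [4.7, 0.4, -0.5]
gripper_width: 0.003
```

Call:
servo_tool(
  steps=[
    {"linear":[-1.3,0,-0.7],"twist":[0,0,0],"gripper":0},
    {"linear":[-2.4,0,-1.4],"twist":[0,0,0],"gripper":0},
    {"linear":[-3.4,0,-2.2],"twist":[0,0,0],"gripper":0},
    {"linear":[-4.4,0,-3.0],"twist":[0,0,0],"gripper":0},
    {"linear":[-5.3,0,-3.8],"twist":[0,0,0],"gripper":0},
    {"linear":[-6.2,0,-4.7],"twist":[0,0,0],"gripper":0},
    {"linear":[-7.0,0,-5.6],"twist":[0,0,0],"gripper":0},
    {"linear":[-7.8,0,-6.6],"twist":[0,0,0],"gripper":0},
    {"linear":[-8.5,0,-7.6],"twist":[0,0,0],"gripper":0},
    {"linear":[-9.2,0,-8.7],"twist":[0,0,0],"gripper":0},
  ],
)

```text
t: 4.5
ee_pos: [0.5853, -0.0626, 0.3567]
ee_rot: [3.14, 0.003, 3.053]
force: [1.5, 0.9, 0.3]
gripper_width: 0.005
```

```bash
cat > look.py <<'E'
import sys
from plant import telemetry, cams
import cv2,numpy as np
from h import *
s=telemetry.observe();print({k:np.round(s[k],4) for k in("t","ee_pos","ee_rot","force")})
o=[]
for n in("scene","side"):
    im=cams.get_image(n)["pixels"].copy()
    o.append(cv2.resize(im[60:320,220:470],(400,416)))
cv2.imwrite(sys.argv[1],np.hstack(o))
E
python3 look.py pics/b.png
```

```text
{'t': np.float64(4.5), 'ee_pos': array([ 0.5853, -0.0626,  0.3567]), 'ee_rot': array([3.1400e+00, 3.0000e-03, 3.0535e+00]), 'force': array([1.5315, 0.9075, 0.3011])}
```

View pics/b.png

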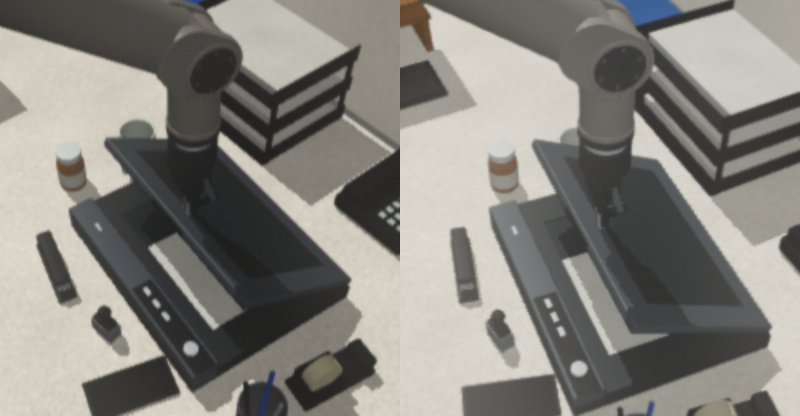

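The lid is about half shut with the fingertips on its outer face at about (195,205). I'll continue along the arc.

Call:
servo_tool(
  steps=[
    {"linear":[-0.6,0,-1.0],"twist":[0,0,0],"gripper":0},
    {"linear":[-1.2,0,-2.1],"twist":[0,0,0],"gripper":0},
    {"linear":[-1.7,0,-3.2],"twist":[0,0,0],"gripper":0},
    {"linear":[-2.2,0,-4.4],"twist":[0,0,0],"gripper":0},
    {"linear":[-2.6,0,-5.6],"twist":[0,0,0],"gripper":0},
    {"linear":[-3.0,0,-6.8],"twist":[0,0,0],"gripper":0},
    {"linear":[-3.3,0,-8.0],"twist":[0,0,0],"gripper":0},
    {"linear":[-3.5,0,-9.3],"twist":[0,0,0],"gripper":0},
    {"linear":[-3.6,0,-10.3],"twist":[0,0,0],"gripper":0},
    {"linear":[-3.7,0,-11.0],"twist":[0,0,0],"gripper":0},
    {"linear":[-3.7,0,-11.5],"twist":[0,0,0],"gripper":0},
  ],
)

```text
t: 5.52
ee_pos: [0.5485, -0.0637, 0.2405]
ee_rot: [3.141, -0.0, 3.052]
force: [-1.0, 0.7, 1.4]
gripper_width: -0.002
```

Call:
servo_tool(
  steps=[
    {"linear":[0,0,-0.2],"twist":[0,0,0],"gripper":0},
    {"linear":[0,0,-0.4],"twist":[0,0,0],"gripper":0},
    {"linear":[0,0,-0.4],"twist":[0,0,0],"gripper":0},
  ],
)

```text
t: 5.77
ee_pos: [0.5485, -0.064, 0.2375]
ee_rot: [3.141, -0.0, 3.051]
force: [-2.8, 1.2, 6.4]
gripper_width: 0.003
```

Call:
servo_tool(
  steps=[
    {"linear":[0,0,-0.2],"twist":[0,0,0],"gripper":0},
    {"linear":[0,0,-0.4],"twist":[0,0,0],"gripper":0},
    {"linear":[0,0,-0.4],"twist":[0,0,0],"gripper":0},
    {"linear":[0,0,-0.4],"twist":[0,0,0],"gripper":0},
  ],
)

```text
t: 6.1
ee_pos: [0.5485, -0.0644, 0.2372]
ee_rot: [3.139, 0.0, 3.051]
force: [-15.5, 3.2, 46.0]
gripper_width: 0.002
```

It met a hard stop (46 N) with the tip at 64 mm, so the lid is shut. I'll release and check.

Call:
servo_tool(
  steps=[
    {"linear":[0,0,1],"twist":[0,0,0],"gripper":0},
    {"linear":[0,0,3],"twist":[0,0,0],"gripper":0},
    {"linear":[0,0,6],"twist":[0,0,0],"gripper":0},
    {"linear":[2,3,9],"twist":[0,0,0],"gripper":0},
    {"linear":[4,6,9],"twist":[0,0,0],"gripper":0},
    {"linear":[4,6,9],"twist":[0,0,0],"gripper":0},
    {"linear":[4,6,9],"twist":[0,0,0],"gripper":0},
  ],
)

```text
t: 6.68
ee_pos: [0.5896, -0.0012, 0.3235]
ee_rot: [3.14, 0.002, 3.056]
force: [0.1, -0.7, -0.1]
gripper_width: 0.0
```

```bash
python3 look.py pics/c.png
python3 - <<'E'
from plant import cams
from h import *
for n in("scene","side"):
    im=cams.get_image(n)["pixels"]; p=proj(n,W(Q,[-.146,-.17,.066]))[0]; x,y=int(p[0])-15,int(p[1])-15
    g=cv2.cvtColor(im[y:y+30,x:x+30],cv2.COLOR_BGR2GRAY);m=(g>130).astype(np.uint8)
    k,l,st,ce=cv2.connectedComponentsWithStats(m)
    for i in range(1,k): print(n,st[i],ray(n,ce[i]+[x,y],.066),ray(n,ce[i]+[x,y],.064))
    print(p)
E
```

```text
{'t': np.float64(6.6833), 'ee_pos': array([ 0.5896, -0.0012,  0.3235]), 'ee_rot': array([3.1404e+00, 2.4000e-03, 3.0564e+00]), 'force': array([ 0.1314, -0.6882, -0.0619])}
scene [11 12  9  8 62] [ 0.46218902 -0.21848648  0.066     ] [ 0.46289709 -0.21768491  0.064     ]
scene [ 1 24  5  6 10] [ 0.4162263  -0.22562922  0.066     ] [ 0.4168412  -0.22484213  0.064     ]
[339.14259319 277.81391859]
side [11 10 10 10 84] [ 0.46198613 -0.21666656  0.066     ] [ 0.46253268 -0.21553943  0.064     ]
side [ 0 17  1  1  1] [ 0.42598875 -0.20585578  0.066     ] [ 0.42646264 -0.20470684  0.064     ]
side [ 1 21  5  9 21] [ 0.42126581 -0.23123057  0.066     ] [ 0.42173016 -0.23013284  0.064     ]
[331.831907   290.81184947]
```

View pics/c.png

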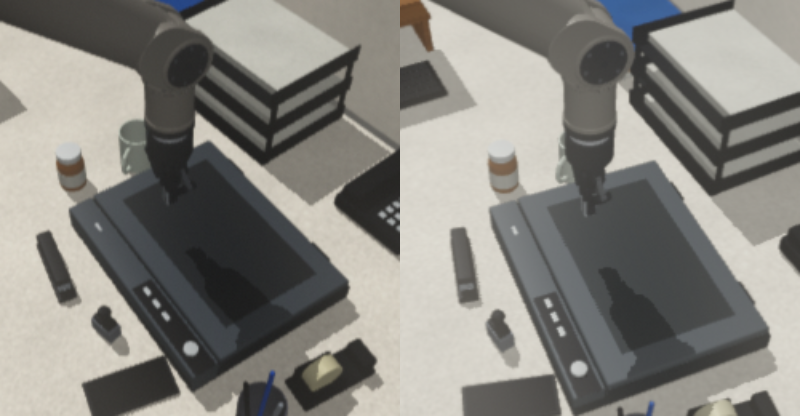

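The lid lies flat and the button is centred at about (0.462, -0.218) m. Checking the clearance to the pen cup.

Run:
```python
from h import *
print(ray("scene",(383,330),0.0),ray("scene",(383,312),.095),ray("side",(367,352),.0),ray("side",(368,330),.095))
```

```text
[ 0.47975563 -0.378604    0.        ] [ 0.47698505 -0.3672082   0.095     ] [ 0.47932568 -0.37087465  0.        ] [ 0.48064439 -0.3625885   0.095     ]
```

Call:
servo_tool(
  steps=[
    {"linear":[-2,-3.5,0],"twist":[0,0,0],"gripper":0},
    {"linear":[-4,-7,0],"twist":[0,0,0],"gripper":0},
    {"linear":[-6,-10.5,0],"twist":[0,0,0],"gripper":0},
    {"linear":[-8,-14,0],"twist":[0,0,0],"gripper":0},
    {"linear":[-10,-17.5,0],"twist":[0,0,0],"gripper":0},
    {"linear":[-12,-20.5,-1],"twist":[0,0,0],"gripper":0},
    {"linear":[-12.7,-21.8,-3],"twist":[0,0,0],"gripper":0},
    {"linear":[-12.7,-21.8,-4],"twist":[0,0,0],"gripper":0},
    {"linear":[-12.7,-21.8,-4],"twist":[0,0,0],"gripper":0},
  ],
)

```text
t: 7.63
ee_pos: [0.4595, -0.2227, 0.2807]
ee_rot: [3.141, -0.004, 3.048]
force: [-0.1, 0.6, -0.2]
gripper_width: 0.001
```

```bash
python3 look.py pics/d.png
```

```text
{'t': np.float64(7.6333), 'ee_pos': array([ 0.4595, -0.2227,  0.2807]), 'ee_rot': array([ 3.1409, -0.0043,  3.0479]), 'force': array([-0.1219,  0.5772, -0.2281])}
```

View pics/d.png

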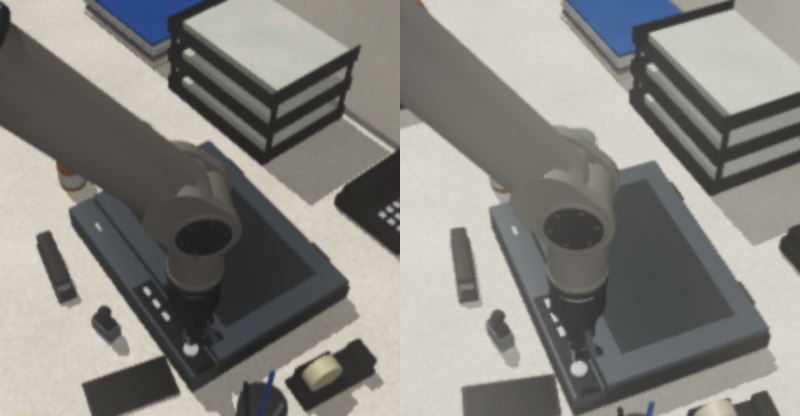

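The fingers stand above the button, which is visible at (190,348) in the left half. I'll lower with a small correction.

Call:
servo_tool(
  steps=[
    {"linear":[0.2,0.4,-1.5],"twist":[0,0,0],"gripper":0},
    {"linear":[0.2,0.4,-3],"twist":[0,0,0],"gripper":0},
    {"linear":[0.2,0.4,-3.8],"twist":[0,0,0],"gripper":0},
    {"linear":[0.2,0.4,-4.2],"twist":[0,0,0],"gripper":0},
    {"linear":[0.2,0.4,-4.4],"twist":[0,0,0],"gripper":0},
    {"linear":[0.2,0.4,-4.5],"twist":[0,0,0],"gripper":0},
  ],
)

```text
t: 8.23
ee_pos: [0.4638, -0.2174, 0.238]
ee_rot: [3.141, 0.0, 3.053]
force: [-1.3, 2.4, 2.6]
gripper_width: 0.005
```

Call:
servo_tool(
  steps=[
    {"linear":[0,0,-0.2],"twist":[0,0,0],"gripper":0},
    {"linear":[0,0,-0.4],"twist":[0,0,0],"gripper":0},
    {"linear":[0,0,-0.5],"twist":[0,0,0],"gripper":0},
    {"linear":[0,0,-0.5],"twist":[0,0,0],"gripper":0},
  ],
)

```text
t: 8.57
ee_pos: [0.4638, -0.2179, 0.2351]
ee_rot: [3.14, 0.001, 3.051]
force: [-5.9, 6.2, 26.8]
gripper_width: -0.007
```

It bottomed out with the tip at 62 mm (27 N), so the button is fully in. I'll lift straight up and clear.

Call:
servo_tool(
  steps=[
    {"linear":[0,0,-0.1],"twist":[0,0,0],"gripper":0},
    {"linear":[0,0,0],"twist":[0,0,0],"gripper":0},
    {"linear":[0,0,1],"twist":[0,0,0],"gripper":0},
    {"linear":[0,0,3],"twist":[0,0,0],"gripper":0},
    {"linear":[0,0,6],"twist":[0,0,0],"gripper":0},
    {"linear":[0,0,10],"twist":[0,0,0],"gripper":0},
    {"linear":[2,4,14],"twist":[0,0,0],"gripper":0},
    {"linear":[5,7,16],"twist":[0,0,0],"gripper":0},
    {"linear":[8,10,16],"twist":[0,0,0],"gripper":0},
    {"linear":[10,13,16],"twist":[0,0,0],"gripper":0},
    {"linear":[10,13,16],"twist":[0,0,0],"gripper":0},
    {"linear":[10,13,16],"twist":[0,0,0],"gripper":0},
  ],
)

```text
t: 9.57
ee_pos: [0.5659, -0.0831, 0.3932]
ee_rot: [3.14, 0.002, 3.059]
force: [-0.1, 0.3, -0.6]
gripper_width: -0.001
```

```bash
python3 look.py pics/e.png
```

```text
{'t': np.float64(9.5667), 'ee_pos': array([ 0.5659, -0.0831,  0.3932]), 'ee_rot': array([3.1402e+00, 2.5000e-03, 3.0592e+00]), 'force': array([-0.0518,  0.3375, -0.569 ])}
```

View pics/e.png

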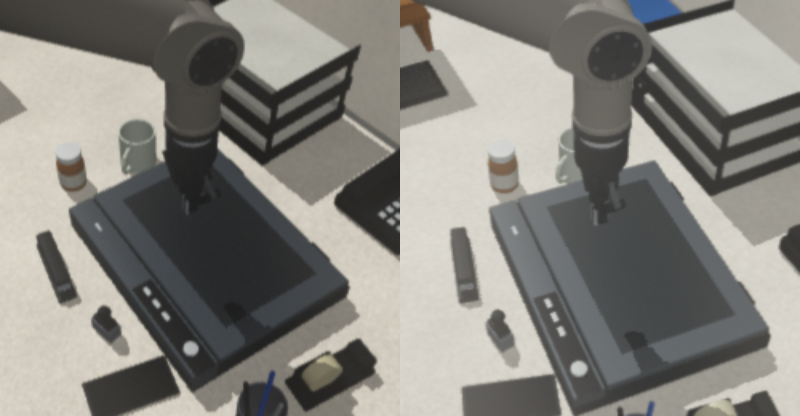

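The lid is shut, the button at (190,348) looks as it did before, nothing on the desk has moved, and the arm is clear.

```bash
python3 -c "
from plant import job
print(job.hand_in())"
```

```text
the job is handed in; nothing more can be done
None
```

I pushed the lid shut from its outside with the closed fingertips, then pressed the start button fully in and let it go. I handed the job in at about 9.6 s; it gave no verdict.

- **Lid:** the fingertips followed the lid's arc at roughly 0.6 rad/s and met a hard stop at 64 mm, its shut height. I pressed there with 46 N, far more than the push needed 5 N, but that stays below the 120 N wrist limit. The pictures afterwards show it lying flat.
- **Start button:** the fingertips bottomed out at 62 mm, which is the full 4 mm in, at about 27 N. After I lifted off, the last picture shows the button looking as it did before. I judged the spring-back by eye and did not measure it.
- **Surroundings:** in the last pictures the small buttons and the loose things I could see look unmoved, also judged by eye. The arm is clear and touching nothing.
- **Checks that disagreed:** the trained networks' guesses for the buttons were wrong or missing, so I located the scanner by fitting points I picked in the two fixed camera views. That fit was mostly within a pixel, 2 to 3 pixels at a few corners.

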